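# Lock the sloping display case with its pin

## Robot

A 7-joint arm with a two-finger parallel gripper is mounted at the origin on a cart in front of the work surface, level with it; the furniture and walls round the work are solid. World frame = base frame: x ahead of the robot, y to its left, z up, the work surface at z = 0. Lengths are in mm, angles in rad, forces in N, time in s.
With the tool pointing down it reaches from about 400 to 875 mm from the base axis. Payload 4.4 kg.
Tool frame: the origin (TCP) lies midway between the tips of the shut fingers; the grasp point (between the pads) lies 19 mm behind it; z points along the fingers, y is the line along which they close (so a half turn about z gives the same grasp; the last joint's range is limited). The gripper opens to 85 mm and grips with 20 to 120 N. Pads are 22 mm wide; open, the fingers measure 114 mm over their backs; the gripper's body (76 mm by 85 mm) begins 54 mm behind the grasp point. The pads swing forward as they close: fully open they stand 13 mm farther back than shut.
Start: joints at [1.092, 0.628, 0.038, 1.517, -0.027, 0.996, -0.02], TCP at [260.792, -595.403, 231.313] pointing down, gripper open.
Joint ranges: [-3.06, 3.06], [-0.37, 2.12], [-1.25, 1.32], [0.18, 2.47], [-1.1, 4.24], [0.23, 1.98], [-2.94, 2.94]. Speed limits (rad/s): [2.57, 2.57, 3.14, 3.14, 3.14, 3.14, 3.14].

## Interface

Orientations are given as [roll, pitch, yaw] about the fixed x, y, z axes, in that order (R = Rz(yaw) Ry(pitch) Rx(roll)).
In Python, from cell import ctrl gives the robot as it stands.
- The arm moves only by the shell command python3 -m handwheel 'ROWS'. ROWS is JSON, a list of rows, each a list of 3 entries, a list of its own where there are three numbers: the turn, a rotation vector about the tool's x, y, z in degrees, then the shift along the tool's x, y, z in m, then the closure, from 0 (fully open) to 1 (shut). A call has 1 to 5 rows; each row shifts and turns the commanded pose from where the row before left it, along the tool's axes as they then stand; what a row does not reach is not made up. A row lasts 1/12 s, in which the tool goes at most 41.7 mm and 7.16 degrees, less where a joint would pass 70% of its speed; a pose out of reach is approached as far as the arm can. A call is refused whole if a number of a shift passes 0.0417 or a number of a turn 7.16, either way. A call with a gripper value outside its range is refused whole. The fingers move at their own pace and stop on an object; the grip force is fixed at half the most. Time passes only in rows, so rows that do not move let the fingers close. It gives the time, the measured TCP pose, the force, the opening and the grip force at its end, in the units of the state.
- ctrl.read_state(): the state, without advancing time (a new reading comes with each control period).
- ctrl.get_image(name): name is "scene" or "top" or "wrist"; returns a dict with "pixels" (420x560x3 uint8, red, green, blue), "fx", "fy", "cx", "cy" (pixels), "pose" (4x4, takes a point from camera to world coordinates); the wrist camera has in their place "T_tool_cam" (4x4, takes a point from camera to tool coordinates, whose origin is the TCP and whose axes are the flange's). Camera axes: x right, y up, looking along -z (the intrinsics and any distortion apply to the point x, -y, -z); pixel columns grow to the right and rows downward; lengths in mm; the calibration is good to about 2 mm. The wrist camera is an equidistant fisheye: a pixel r from the principal point sees the ray r / f radians off the axis. A picture is of the moment at which its call begins: read the wrist's pose just before it. There is no depth.
- ctrl.finish_job(): hands the job in; it is judged then, once.
The state is a dict: "clock": time; "qpos": joint angles; "qd": joint speeds; "tau": joint torques, N m; "eef_pos": TCP position; "tool_rot": TCP orientation; "force": force on the tool from outside, world axes, zero at the start; "torque": the same for the moment, N m; "width": finger opening in mm; "gripper_force": force on a finger pad.
Only numpy, scipy, OpenCV 4.12 (cv2) and the standard library are available. Lean on these libraries where they do the work, as an engineer would, in place of code of your own. Each camera call takes 0.05 s, during which the arm holds its last target. There are 200 camera calls.

## Task

Slide the clear cover of the sloping display case fully shut, then take the locking pin out of its wooden rest and put it down through the steel bracket and the hole in the cover's strap until its collar sits on the bracket. Let go of the pin, and leave the other things on the counter where they are.

Things in the scene. Friction and masses are not known exactly. Their poses are not given: they have to be found in the camera images.
- display_case: Fixed wooden display case, foot 115 x 240 mm; origin on the counter under the tray's middle. x to its back, y to its left, z up. Its tray (104 x 245 mm, middle of its face 120 mm above the origin) is tilted 25 degrees, looking up and to the case's front (-x). Four card packets lie in its well; the bracket stands 22 mm off the tray's face.
- lock_hole (a point): Centre of the upper mouth of the 14.5 mm hole (2 mm chamfer) in the fixed steel bracket, 70 x 50 mm, at the tray's right end. z points out of the hole, 25 degrees from vertical; x up the slope, y to the case's left. Going in: bracket plate 8 mm, gap 3, the cover's steel strap 8 (16 mm hole, in line only when shut), gap 3, then a 15 mm hole through 40 mm of wood.
- cover (a joint): Travel of the clear cover in m: 0 is fully shut against its stop, grows to 0.08 as it slides to the case's left (+y of lock_hole). Stiff sliding, about 2 N of friction; it stays where it is left. The cover weighs 0.25 kg.
- cover_tab (a point): Middle of the aluminium grip tab standing off the cover, 14 mm below the tab's top: the tab is 16 mm thick along the travel, 44 mm along the slope and stands 32 mm off the cover (18 mm below this point). Same axes as lock_hole; moves with the cover.
- lock_pin: Loose steel locking pin, 103 mm long, 0.09 kg: round 12 mm shaft 62 mm long with a chamfered tip, then a collar 28 mm wide and 5 mm thick, then a round dark grip 22 mm wide and 36 mm long. Origin at the middle of the tip, z along the pin to the grip. It starts upright in the rest, collar on the rest's top.
- pin_rest: Fixed pale wooden block 56 x 56 x 66 mm with a 16 mm hole down its middle, in which the pin stands; origin under its centre on the counter.
- scale: Bystander: flat black pocket scale 118 x 68 x 18 mm, loose; origin under its centre.
- roll: Bystander: roll of stickers, 62 mm wide, 26 mm high, loose; origin under its centre.
- packet: Bystander: standing card packet 12 x 30 x 58 mm, loose; origin under its centre.

How it is judged:
By the outcome, as a careful person would: the job done as asked, in the order asked, and still so for the second after the job is handed in, with the robot touching nothing.
It also fails if it takes over 67 s, if anything falls off the work surface, if the arm or the gripper's body presses on something with over 40 N, if the wrist force passes 120 N, or if a joint passes its speed limit or range.

## Working session

There is one attempt and no reset: what is moved stays moved. The work goes in short steps, Python scripts to look and compute and a shell command to move; the robot and the scene stay as the last step left them, time stands still between calls to the robot, and variables do not carry over. Pictures are saved under pics/ and viewed, at most 10 in all, crops included, and the job is handed in when it is done.

```bash
ls; mkdir -p pics
python3 - <<'E'
from cell import ctrl
import cv2,json
s=ctrl.read_state();print(s)
for n in("scene","top"):
    im=ctrl.get_image(n);cv2.imwrite(f"pics/{n}0.png",im["pixels"][:,:,::-1])
    print({k:(v.tolist() if hasattr(v,'tolist') else v) for k,v in im.items() if k!="pixels"})
E
```

```text
pics
{'clock': 0.0, 'qpos': array([ 1.09217739,  0.62933648,  0.03845192,  1.51840662, -0.02698173,
        0.99628136, -0.01998692]), 'qd': array([-0.00144126, -0.00050299,  0.00151886,  0.00163972, -0.00281069,
       -0.00119282, -0.0005155 ]), 'tau': array([ 9.50051071e-04, -5.63395286e+01,  1.22620057e+00, -1.93439215e+01,
        1.09399142e-02,  1.06452414e-02, -7.36993570e-06]), 'eef_pos': array([ 260.53427789, -594.80305756,  230.38317611]), 'tool_rot': array([-3.13967972e+00,  4.66604014e-05,  4.12833067e-01]), 'force': array([-0.70486325, -0.14331738,  0.28527567]), 'torque': array([ 2.89091423e-02,  4.35644168e-05, -2.90376037e-02]), 'gripper_force': 0.0, 'width': 85.33773248914142}
{'fx': 380.44203453649095, 'fy': 380.44203453649095, 'cx': 276.3092113760442, 'cy': 206.84735999926076, 'pose': [[-0.661136711154599, 0.5979007438934943, -0.4532250540463167, 144.73579107538924], [-0.7501775201051719, -0.517562179783808, 0.41153745684480214, 400.15518756388025], [0.011486404682698112, 0.6120817678292985, 0.7907110546833311, 776.8638165866715], [0.0, 0.0, 0.0, 1.0]]}
{'fx': 494.9090157261142, 'fy': 494.9090157261142, 'cx': 275.98405492399246, 'cy': 215.8223784242562, 'pose': [[-0.01951499136769399, 0.9973674044353449, -0.06983856872690183, 452.6973541216792], [-0.9997978737854208, -0.019804890161541654, -0.0034609102618887114, 42.11658287403169], [-0.004834944267559144, 0.0697569128874883, 0.9975523025978823, 1247.0955737037002], [0.0, 0.0, 0.0, 1.0]]}
```

View pics/scene0.png

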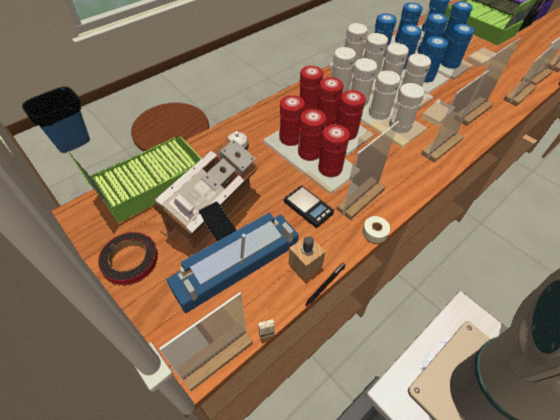

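View pics/top0.png

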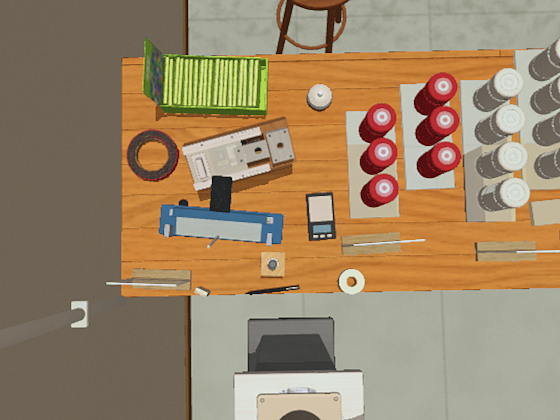

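The scene view shows the case at (205,185), with its bracket near (237,155), and the pin rest at (307,255). The top view shows the bracket at about (282,145), the rest at (273,264), the scale at (320,217) and the roll at (351,281). A blue tray stands between the robot and the case. I'll zoom in next.

```bash
cat > h.py <<'E'
import numpy as np,cv2
from scipy.spatial.transform import Rotation as R
from cell import ctrl
def ray(im,u,v):
    P=im["pose"];d=P[:3,:3]@np.array([(u-im["cx"])/im["fx"],-(v-im["cy"])/im["fy"],-1]);return P[:3,3],d
def onz(im,u,v,z):
    o,d=ray(im,u,v);return o+d*(z-o[2])/d[2]
def proj(im,p):
    P=im["pose"];c=P[:3,:3].T@(np.asarray(p,float)-P[:3,3]);return np.array([im["cx"]-im["fx"]*c[0]/c[2],im["cy"]+im["fy"]*c[1]/c[2]])
def tri(i1,a,i2,b):
    o,d=ray(i1,*a);p,e=ray(i2,*b);s=np.linalg.lstsq(np.c_[d,-e],p-o,rcond=None)[0]
    x,y=o+d*s[0],p+e*s[1];return (x+y)/2,np.linalg.norm(x-y)
E
python3 - <<'E'
import cv2,numpy as np
t=cv2.imread("pics/top0.png")[105:285,150:350];s=cv2.imread("pics/scene0.png")[125:285,145:335]
a=cv2.resize(t,None,fx=4,fy=4,interpolation=cv2.INTER_CUBIC)[:600];cv2.imwrite("pics/topc.png",a[:, :800])
cv2.imwrite("pics/scenec.png",cv2.resize(s,None,fx=3.7,fy=3.7,interpolation=cv2.INTER_CUBIC))
E
```

```text
(no output)
```

View pics/topc.png

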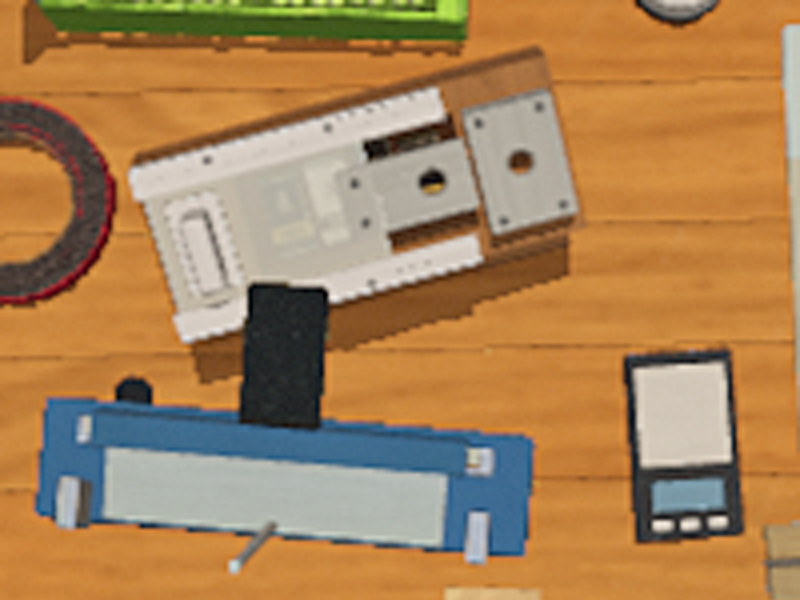

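View pics/scenec.png

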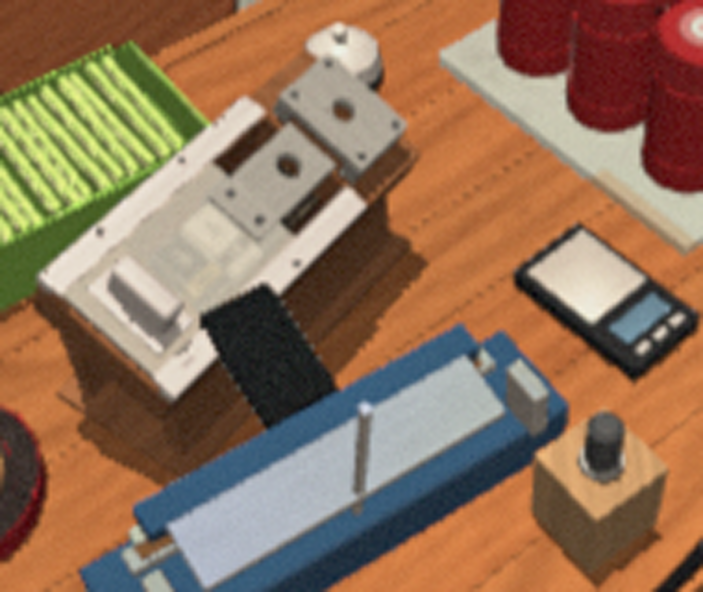

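The close-ups show these features:
- **Bracket hole:** crop (521,162) in top and (343,109) in scene.
- **Strap hole:** (432,181) and (289,165). The cover is open to the left.
- **Tab:** near (207,253) in top and (150,290) in scene.
- **Black paddle:** it hangs over from the blue device, ending near (285,290) in top.

```bash
python3 - <<'E'
from h import *
T=ctrl.get_image("top");S=ctrl.get_image("scene")
t=lambda x,y:(150+(x+.5)/4-.5,105+(y+.5)/4-.5); s=lambda x,y:(145+(x+.5)/3.7-.5,125+(y+.5)/3.7-.5)
for n,a,b in [("brk",(521,162),(343,109)),("strap",(432,181),(289,165)),
 ("brk_s1 topleft",(478,122),(328,64)),("brk topright",(540,105),(400,124)),("brk botright",(565,215),(360,152)),("brk botleft",(503,222),(291,104)),
 ("paddle tipR",(325,290),(265,285)),("paddle tipL",(250,285),(203,318)),("rod top",(235,567),(365,408)),
 ("tab top far",(190,213),(113,262)),("tab top near",(213,290),(175,315)),
 ("rail farL",(133,165),(42,280)),("rail farR",(440,90),(252,100)),("rail nearR",(480,240),(362,200)),("rail nearL",(183,335),(170,395))]:
    p,e=tri(T,t(*a),S,s(*b));print(n,p.round(1),round(e,1))
# rest and pin
for im,n in((T,"top"),(S,"scene")):
    print(n)
print("rest top via top img",onz(T,273,264,66))
for n,a,b in [("grip top",(272.5,264.5),s(605,418))]: print(n,tri(T,a,S,b))
E
python3 - <<'E'
import cv2
t=cv2.imread("pics/top0.png")[245:285,253:293]
s=cv2.imread("pics/scene0.png")[228:288,280:340]
import numpy as np
t=cv2.resize(t,(480,480),interpolation=cv2.INTER_CUBIC);t=cv2.resize(t,(400,400));s=cv2.resize(s,(400,400),interpolation=cv2.INTER_CUBIC)
cv2.imwrite("pics/rest.png",np.hstack([t,s]))
E
```

```text
brk [690.4  33.6 138.5] 1.2
strap [682.4  84.2 127.9] 2.2
brk_s1 topleft [695.9  49.5 184.8] 21.3
brk topright [713.5   3.4  95. ] 54.3
brk botright [675.7  17.9  98.7] 24.7
brk botleft [662.7  62.1 180.1] 43.9
paddle tipR [622.8 147.6 115.2] 2.0
paddle tipL [626.2 190.3 116. ] 2.9
rod top [464.1 189.2 204.1] 0.1
tab top far [661.6 218.6 157.7] 0.7
tab top near [620.4 208.4 140.2] 1.9
rail farL [692.4 252.5 140.1] 3.2
rail farR [730.1  77.4 145.2] 4.2
rail nearR [650.6  56.  101.8] 7.1
rail nearL [600.  231.8 104.7] 1.0
top
scene
rest top via top img [420.78726108  55.54338346  66.        ]
grip top (array([421.44460413,  56.6579229 , 111.19698331]), np.float64(1.4416086508621013))
```

View pics/rest.png

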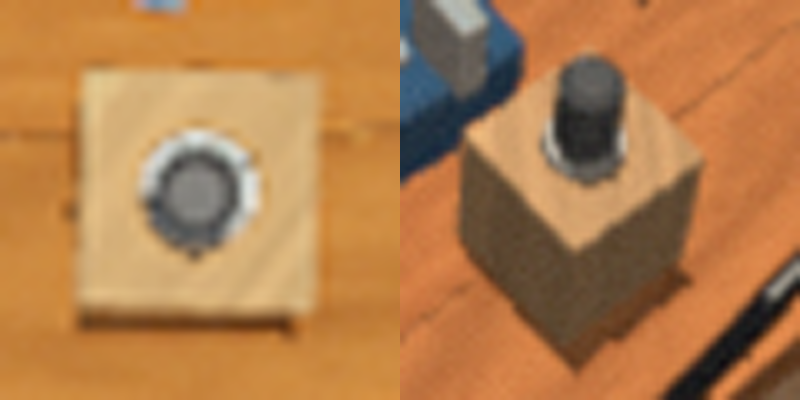

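The rest crop shows the grip top at crop (197,190) in the top view, almost centred on the rest, and at (590,72) in the scene view. The measured bracket hole height of 138.5 fits the 140 implied by the geometry. The slide direction gives a yaw of about 14°, and the cover is about 51 mm open. Next I'll plan the first moves.

```bash
cat >> h.py <<'E'
psi=np.radians(14.1);t25=np.radians(25)
def rotcase(psi=psi,tilt=t25):
    X=np.array([np.cos(tilt)*np.cos(psi),np.cos(tilt)*np.sin(psi),np.sin(tilt)]);Y=np.array([-np.sin(psi),np.cos(psi),0]);return np.c_[X,-Y,-np.cross(X,Y)]
def plan(p,Rt=None,s=None):
    s=s or ctrl.read_state();Rc=R.from_euler('xyz',s["tool_rot"]).as_matrix()
    d=Rc.T@(np.asarray(p)-s["eef_pos"])/1000
    print("shift m tool",d.round(4),"rows",round(np.abs(d).max()/.0417,1))
    if Rt is not None: print("turn deg",np.degrees(R.from_matrix(Rc.T@Rt).as_rotvec()).round(2)," shift in target axes",(Rt.T@(np.asarray(p)-s["eef_pos"])/1000).round(4))
E
python3 - <<'E'
from h import *
T=ctrl.get_image("top");S=ctrl.get_image("scene")
print("pin top",tri(T,(272.2,263.5),S,(308,238.3)), "z107 top",onz(T,272.2,263.5,107),"scene",onz(S,308,238.3,107),"rest",onz(T,272.5,263.7,66))
t=lambda x,y:(150+(x+.5)/4-.5,105+(y+.5)/4-.5); s=lambda x,y:(145+(x+.5)/3.7-.5,125+(y+.5)/3.7-.5)
print("paddle base",tri(T,t(320,425),S,s(333,385)))
plan([600,240,400],rotcase())
plan([600,240,400],rotcase(tilt=0))
E
```

```text
pin top (array([422.85147506,  56.69860158, 107.19498755]), np.float64(0.5893658431255194)) z107 top [423.07233063  56.89036052 107.        ] scene [422.70797251  56.40751248 107.        ] rest [421.51997818  56.71783065  66.        ]
paddle base (array([547.11238602, 154.17798355,  98.86120634]), np.float64(1.005722523071887))
shift m tool [ 0.6458 -0.6291 -0.1686] rows 15.5
turn deg [-2.12 24.94  9.39]  shift in target axes [ 0.5541 -0.7274  0.0719]
shift m tool [ 0.6458 -0.6291 -0.1686] rows 15.5
turn deg [-0.04  0.    9.55]  shift in target axes [ 0.5325 -0.7274 -0.169 ]
```

```bash
R='[[0,0,0],[0.022,-0.022,-0.025],1]'
python3 -m handwheel '[[[0,0,0],[0.022,-0.022,-0.024],1],[[0,0,0],[0.022,-0.022,-0.024],1],[[0,0,0],[0.022,-0.022,-0.024],1],[[0,0,0],[0.022,-0.022,-0.024],1],[[0,0,0],[0.022,-0.022,-0.024],1]]'
python3 -m handwheel '[[[0,0,2],[0.028,-0.028,-0.008],1],[[0,0,2],[0.028,-0.028,-0.008],1],[[0,0,2],[0.028,-0.028,-0.008],1],[[0,0,2],[0.028,-0.028,-0.008],1],[[0,0,1.5],[0.028,-0.028,-0.008],1]]'
python3 - <<'E'
from h import *
plan([610,240,330],rotcase())
E
```

```text
clock: 0.72
eef_pos: [317.7, -449.0, 352.3]
tool_rot: [-3.141, -0.0, 0.413]
force: [0.7, -0.8, 0.6]
width: 25.6
gripper_force: 0.0
clock: 1.13
eef_pos: [402.2, -269.9, 392.1]
tool_rot: [3.141, -0.0, 0.245]
force: [1.1, -0.9, -0.1]
width: 0.1
gripper_force: 0.0
shift m tool [ 0.3252 -0.4444  0.062 ] rows 10.7
turn deg [ 0.04 24.98 -0.06]  shift in target axes [ 0.269  -0.4439  0.1939]
```

```bash
python3 -m handwheel '[[[0,0,0],[0.025,-0.033,0],1],[[0,0,0],[0.025,-0.033,0],1],[[0,0,0],[0.025,-0.033,0],1],[[0,0,0],[0.025,-0.033,0],1],[[0,0,0],[0.025,-0.033,0],1]]'
python3 -m handwheel '[[[0,5,0],[0.02,-0.033,0],1],[[0,5,0],[0.02,-0.033,0],1],[[0,5,0],[0.02,-0.033,0],1],[[0,5,0],[0.02,-0.033,0],1],[[0,5,0],[0.02,-0.033,0],1]]'
python3 - <<'E'
from h import *
print(ctrl.read_state()["qpos"].round(2))
plan([599,244,220],rotcase())
E
```

```text
clock: 1.55
eef_pos: [483.2, -79.3, 391.7]
tool_rot: [3.141, -0.001, 0.247]
force: [0.8, -1.3, -0.4]
width: 0.1
gripper_force: 0.0
clock: 1.97
eef_pos: [537.4, 104.4, 409.2]
tool_rot: [-3.141, -0.441, 0.247]
force: [-0.0, -0.9, -0.5]
width: 0.1
gripper_force: 0.0
[-0.01  0.1  -0.26  1.92  0.05  0.68 -1.62]
shift m tool [ 0.0042 -0.1201  0.2113] rows 5.1
turn deg [-0.07 -0.26  0.03]  shift in target axes [ 0.0051 -0.1204  0.2111]
```

```bash
python3 -m handwheel '[[[0,0,0],[0,-0.02,0.03],1],[[0,0,0],[0,-0.02,0.03],1],[[0,0,0],[0,-0.02,0.03],1],[[0,0,0],[0,-0.02,0.03],1],[[0,0,0],[0,-0.02,0.03],1]]'
python3 -m handwheel '[[[0,0,0],[0,-0.01,0.03],1],[[0,0,0],[0,0,0],1],[[0,0,0],[0,0,0],1],[[0,0,0],[0,0,0],1]]'
python3 - <<'E'
from h import *
s=ctrl.read_state();im=ctrl.get_image("wrist");cv2.imwrite("pics/w1.png",im["pixels"][:,:,::-1]);print({k:v for k,v in im.items() if k!="pixels"})
plan([640.3,254.6,129.1],rotcase())
E
```

```text
clock: 2.38
eef_pos: [574.5, 216.0, 271.6]
tool_rot: [-3.141, -0.437, 0.247]
force: [0.4, -1.4, -0.2]
width: -0.0
gripper_force: 0.0
clock: 2.72
eef_pos: [584.5, 227.2, 246.2]
tool_rot: [3.141, -0.437, 0.246]
force: [0.7, 0.1, 0.8]
width: -0.2
gripper_force: 0.0
{'fx': 325.19226210127806, 'fy': 325.19226210127806, 'cx': 279.51389002965647, 'cy': 210.9822117977019, 'T_tool_cam': array([[-1.11494327e-03,  9.61528746e-01,  2.74702071e-01,
         6.94976087e+01],
       [ 9.99999372e-01,  1.04086856e-03,  4.15422906e-04,
         4.57235045e-01],
       [ 1.13512317e-04,  2.74702362e-01, -9.61529302e-01,
        -1.42904268e+02],
       [ 0.00000000e+00,  0.00000000e+00,  0.00000000e+00,
         1.00000000e+00]])}
shift m tool [ 0.0047 -0.0133  0.1325] rows 3.2
turn deg [ 0.01 -0.12 -0.04]  shift in target axes [ 0.005  -0.0133  0.1325]
```

View pics/w1.png

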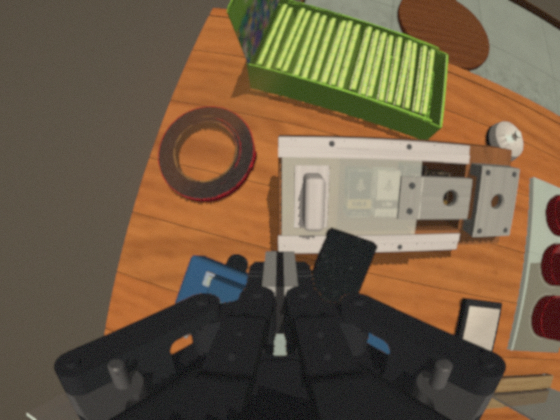

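The wrist view shows the tab at (314,202), the strap hole at (450,198), the bracket hole at (497,201), and closed fingertips near (282,258). The case lies nearly square to the tool. I'll cross-check these against my estimates.

```bash
cat >> h.py <<'E'
def wproj(im,s,p):
    T=im["T_tool_cam"];Rc=R.from_euler('xyz',s["tool_rot"]).as_matrix()
    q=Rc.T@(np.asarray(p,float)-s["eef_pos"]);c=T[:3,:3].T@(q-T[:3,3]);x,y,z=c[0],-c[1],-c[2]
    th=np.arctan2(np.hypot(x,y),z);r=np.hypot(x,y);return np.array([im["cx"]+im["fx"]*th*x/r,im["cy"]+im["fy"]*th*y/r])
def wray(im,s,u,v):
    T=im["T_tool_cam"];Rc=R.from_euler('xyz',s["tool_rot"]).as_matrix()
    a,b=(u-im["cx"])/im["fx"],(v-im["cy"])/im["fy"];th=np.hypot(a,b);k=np.sin(th)/th
    d=Rc@T[:3,:3]@np.array([k*a,-k*b,-np.cos(th)]);return Rc@T[:3,3]+s["eef_pos"],d
def wonz(im,s,u,v,z):
    o,d=wray(im,s,u,v);return o+d*(z-o[2])/d[2]
E
python3 - <<'E'
from h import *
s=ctrl.read_state();im=ctrl.get_image("wrist")
g=cv2.cvtColor(im["pixels"],cv2.COLOR_RGB2GRAY).astype(float)
print("proj tab top",wproj(im,s,[641,213.5,149]),"strap",wproj(im,s,[682.4,84.2,129]),"brk",wproj(im,s,[690.4,33.6,139.5]))
for n,u,v,z in(("strap",450,198,129.5),("brk",497,201,139.5)):
    w=g[v-8:v+9,u-8:u+9];m=(w<w.min()+45);yy,xx=np.nonzero(m);c=(u-8+xx.mean(),v-8+yy.mean());print(n,c,m.sum(),wonz(im,s,*c,z))
print("tab",wonz(im,s,314,200,149))
E
```

```text
proj tab top [312.18449935 201.86750711] strap [448.59287225 197.46426484] brk [495.72985209 200.6302697 ]
strap (np.float64(448.9268292682927), np.float64(197.4308943089431)) 123 [682.35899455  84.08973342 129.5       ]
brk (np.float64(495.8053097345133), np.float64(201.1150442477876)) 113 [689.93696706  33.45072331 139.5       ]
tab [642.857813   212.41219515 149.        ]
```

```bash
python3 -m handwheel '[[[0,0,0],[0.005,-0.013,0.02],1],[[0,0,0],[0,0,0.035],1],[[0,0,0],[0,0,0.03],1],[[0,0,0],[0,0,0.025],1],[[0,0,0],[0,0,0.02],1]]'
python3 -m handwheel '[[[0,0,0],[0,0,0],1],[[0,0,0],[0,0,0],1],[[0,0,0],[0,0.01,0],1],[[0,0,0],[0,0.01,0],1],[[0,0,0],[0,0.01,0],1]]'
python3 - <<'E'
from h import *
plan([640.3,254.6,129.1],rotcase())
E
```

```text
clock: 3.23
eef_pos: [635.0, 252.0, 142.7]
tool_rot: [3.139, -0.439, 0.246]
force: [0.3, 0.2, -0.5]
width: -0.0
gripper_force: 0.0
clock: 3.65
eef_pos: [641.0, 224.8, 144.4]
tool_rot: [3.141, -0.439, 0.248]
force: [0.2, 2.8, -2.4]
width: -0.4
gripper_force: 1.4
shift m tool [-0.0005 -0.029   0.0166] rows 0.7
turn deg [ 0.01 -0.15  0.11]  shift in target axes [-0.0005 -0.029   0.0166]
```

Run:
```python
from h import *
s=ctrl.read_state();im=ctrl.get_image("wrist");cv2.imwrite("pics/w2.png",im["pixels"][:,:,::-1])
print(s["force"],s["eef_pos"])
```

```text
[ 0.22322944  2.7634334  -2.35100644] [641.01824269 224.8388532  144.38741774]
```

View pics/w2.png

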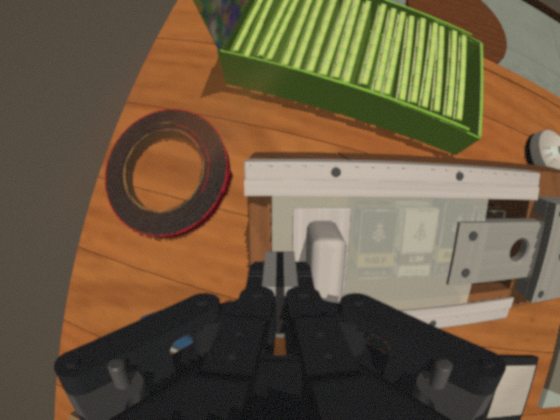

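The fingers sit beside the tab's left face at about (300,265) and the cover has started to move. I'll back off slightly, go 10 mm lower, then push.

```bash
python3 -m handwheel '[[[0,0,0],[0,-0.006,0],1],[[0,0,0],[0,0,0.012],1],[[0,0,0],[0,0,0],1],[[0,0,0],[0,0.01,0],1],[[0,0,0],[0,0.008,0],1]]'
python3 -m handwheel '[[[0,0,0],[0,0.008,0],1],[[0,0,0],[0,0.008,0],1],[[0,0,0],[0,0.008,0],1],[[0,0,0],[0,0,0],1],[[0,0,0],[0,0,0],1]]'
python3 - <<'E'
from h import *
plan([640.3,254.6,129.1],rotcase())
E
```

```text
clock: 4.12
eef_pos: [648.1, 215.2, 131.7]
tool_rot: [3.14, -0.436, 0.25]
force: [-0.6, 2.5, 0.7]
width: 0.2
gripper_force: 1.4
clock: 4.53
eef_pos: [655.0, 187.7, 130.7]
tool_rot: [3.136, -0.435, 0.245]
force: [0.1, 0.4, -0.5]
width: 0.4
gripper_force: 0.0
shift m tool [ 0.0011 -0.0685  0.002 ] rows 1.6
turn deg [ 0.31  0.08 -0.03]  shift in target axes [ 0.0012 -0.0685  0.0023]
```

```bash
python3 -m handwheel '[[[0,0,0],[0,0.003,0],1],[[0,0,0],[0,0.003,0],1],[[0,0,0],[0,0,0],1],[[0,0,0],[0,0,0],1]]'
python3 -m handwheel '[[[0,0,0],[0,0.003,0],1],[[0,0,0],[0,0.003,0],1],[[0,0,0],[0,0,0],1],[[0,0,0],[0,0,0],1]]'
```

```text
clock: 4.87
eef_pos: [655.2, 186.6, 130.7]
tool_rot: [3.141, -0.435, 0.25]
force: [-2.0, 4.6, -0.6]
width: -0.1
gripper_force: 2.6
clock: 5.2
eef_pos: [655.2, 186.7, 130.9]
tool_rot: [-3.134, -0.436, 0.254]
force: [-5.3, 12.7, -1.7]
width: -0.2
gripper_force: 6.4
```

Cover is against its stop: the force rises and nothing moves. I'll back off, rise, and go to the pin with the gripper open.

```bash
python3 -m handwheel '[[[0,0,0],[0,-0.025,0],1],[[0,0,0],[0,-0.003,-0.02],1],[[0,0,0],[0,0,-0.04],1],[[0,0,0],[0,0,-0.04],1],[[0,0,0],[0,0,-0.04],0.5]]'
python3 -m handwheel '[[[0,-5,0],[-0.015,0.03,-0.015],0],[[0,-5,0],[-0.015,0.03,-0.015],0],[[0,-5,0],[-0.015,0.03,0],0],[[0,-5,0],[-0.015,0.03,0],0],[[0,-5,0],[-0.015,0.03,0],0]]'
python3 - <<'E'
from h import *
s=ctrl.read_state();im=ctrl.get_image("wrist");cv2.imwrite("pics/w3.png",im["pixels"][:,:,::-1])
plan([422.8,56.6,180],rotcase(tilt=0))
E
```

```text
clock: 5.62
eef_pos: [591.9, 190.0, 257.9]
tool_rot: [3.136, -0.432, 0.248]
force: [1.9, -1.0, 0.9]
width: 11.0
gripper_force: 0.0
clock: 6.03
eef_pos: [549.2, 24.4, 266.3]
tool_rot: [3.137, -0.0, 0.244]
force: [0.6, 0.6, -1.3]
width: 72.1
gripper_force: 0.0
shift m tool [-0.1147 -0.0698  0.0846] rows 2.8
turn deg [ 0.54  0.34 -0.69]  shift in target axes [-0.1144 -0.0704  0.0846]
```

View pics/w3.png

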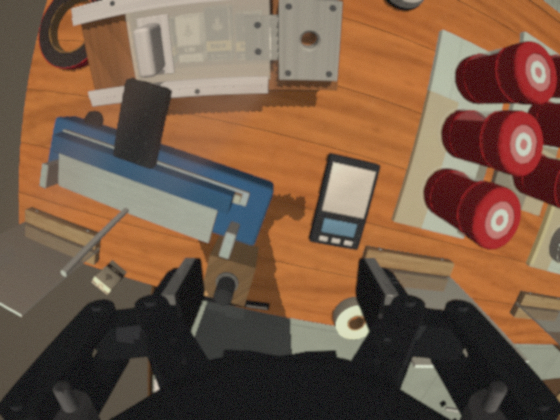

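The cover is shut, with its strap under the bracket; the bracket hole is at (310,39) and the pin at (228,290). I'll move over the pin.

```bash
python3 -m handwheel '[[[0,0,0],[-0.03,-0.018,0.02],0],[[0,0,0],[-0.03,-0.018,0.02],0],[[0,0,0],[-0.03,-0.018,0.02],0],[[0,0,0],[-0.025,-0.016,0.024],0],[[0,0,0],[0,0,0],0]]'
python3 -m handwheel '[[[0,0,0],[0,0,0],0],[[0,0,0],[0,0,0],0]]'
python3 - <<'E'
from h import *
plan([422.8,56.6,76],rotcase(tilt=0))
s=ctrl.read_state();im=ctrl.get_image("wrist")
print(wproj(im,s,[422.8,56.6,107]))
p=im["pixels"];cv2.imwrite("pics/w4.png",p[:,:,::-1])
E
```

```text
clock: 6.5
eef_pos: [412.3, 65.7, 177.5]
tool_rot: [3.135, 0.009, 0.25]
force: [-1.3, 0.6, -0.8]
width: 85.6
gripper_force: 0.0
clock: 6.67
eef_pos: [423.1, 67.1, 181.2]
tool_rot: [3.137, -0.006, 0.245]
force: [-0.0, -0.6, 0.1]
width: 85.1
gripper_force: 0.0
shift m tool [-0.0035  0.0096  0.1052] rows 2.5
turn deg [ 0.29 -0.36 -0.07]  shift in target axes [-0.0028  0.0101  0.1052]
[292.93626985 225.6121707 ]
```

View pics/w4.png

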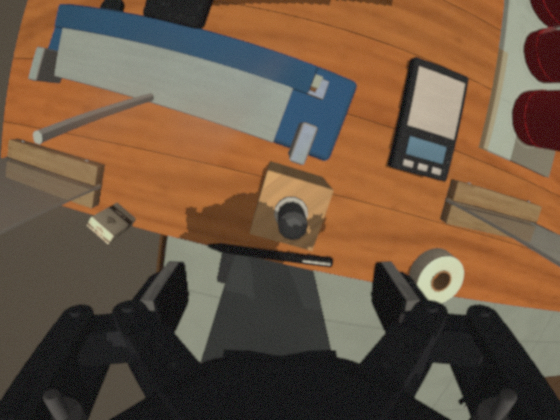

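The wrist view shows the pin's grip top near (292,225), which matches the prediction of (293,226). Descending.

```bash
python3 -m handwheel '[[[0.3,0,0],[-0.003,0.010,0.02],0],[[0,0,0],[0,0,0.03],0],[[0,0,0],[0,0,0.03],0],[[0,0,0],[0,0,0.024],0],[[0,0,0],[0,0,0],0]]'
python3 -m handwheel '[[[0,0,0],[0,0,0],0],[[0,0,0],[0,0,0],0],[[0,0,0],[0,0,0],0]]'
python3 - <<'E'
from h import *
plan([422.8,56.6,76],rotcase(tilt=0))
E
```

```text
clock: 7.13
eef_pos: [421.8, 56.2, 74.2]
tool_rot: [-3.141, -0.001, 0.244]
force: [0.0, -0.6, -0.5]
width: 85.5
gripper_force: 0.0
clock: 7.38
eef_pos: [423.6, 57.3, 78.2]
tool_rot: [-3.141, -0.009, 0.245]
force: [0.0, 0.9, -0.2]
width: 85.0
gripper_force: 0.0
shift m tool [-0.001   0.0005  0.0022] rows 0.1
turn deg [-0.05 -0.49 -0.07]  shift in target axes [-0.001   0.0005  0.0022]
```

Well centred. Closing the gripper.

```bash
python3 -m handwheel '[[[0,-0.4,0],[-0.001,0,0.001],1],[[0,0,0],[0,0,0],1],[[0,0,0],[0,0,0],1],[[0,0,0],[0,0,0],1],[[0,0,0],[0,0,0],1]]'
python3 -m handwheel '[[[0,0,0],[0,0,0],1],[[0,0,0],[0,0,0],1],[[0,0,0],[0,0,0],1],[[0,0,0],[0,0,0],1],[[0,0,0],[0,0,0],1]]'
python3 - <<'E'
from h import *
plan([422.8,56.6,76],rotcase(tilt=0));print(ctrl.read_state()["tool_rot"])
E
```

```text
clock: 7.8
eef_pos: [421.2, 56.7, 76.1]
tool_rot: [-3.141, 0.001, 0.245]
force: [-0.8, -0.6, 0.0]
width: 25.6
gripper_force: 0.0
clock: 8.22
eef_pos: [421.2, 56.7, 76.2]
tool_rot: [-3.141, 0.001, 0.246]
force: [-1.4, -1.4, 5.7]
width: 20.1
gripper_force: 58.4
shift m tool [0.0016 0.0005 0.0002] rows 0.0
turn deg [-0.02  0.08 -0.02]  shift in target axes [0.0016 0.0005 0.0002]
[-3.14127774e+00  1.40837939e-03  2.45726996e-01]
```

Gripped (58 N). Lifting and carrying the pin to a point above the hole.

```bash
python3 -m handwheel '[[[0,0,0],[0,0,-0.02],1],[[0,0,0],[0,0,-0.03],1],[[0,0,0],[0,0,-0.04],1],[[0,0,0],[0,0,-0.04],1],[[0,0,0],[0,0,-0.04],1]]'
python3 -m handwheel '[[[0,0,0],[0,0,-0.03],1],[[0,0,0],[0.02,0.005,-0.02],1],[[0,0,0],[0.03,0.01,0],1],[[0,0,0],[0.03,0.01,0],1],[[0,0,0],[0.03,0.01,0],1]]'
python3 - <<'E'
from h import *
Rt=rotcase();H=np.array([690.2,33.5,139.5])
s=ctrl.read_state();print(s["width"],s["gripper_force"])
im=ctrl.get_image("wrist");cv2.imwrite("pics/w5.png",im["pixels"][:,:,::-1])
plan(H-Rt@[1.6,0,72.2+60],Rt)
E
```

```text
clock: 8.63
eef_pos: [420.3, 56.9, 247.3]
tool_rot: [-3.14, 0.004, 0.247]
force: [2.0, -0.3, -0.6]
width: 20.2
gripper_force: 58.9
clock: 9.05
eef_pos: [537.8, 48.7, 296.0]
tool_rot: [3.141, 0.001, 0.245]
force: [0.2, 1.0, -0.6]
width: 20.2
gripper_force: 58.9
20.169044134430315 58.93662276444957
shift m tool [0.0808 0.0491 0.0369] rows 1.9
turn deg [-2.000e-02  2.474e+01 -2.900e-01]  shift in target axes [0.0577 0.0494 0.0673]
```

View pics/w5.png

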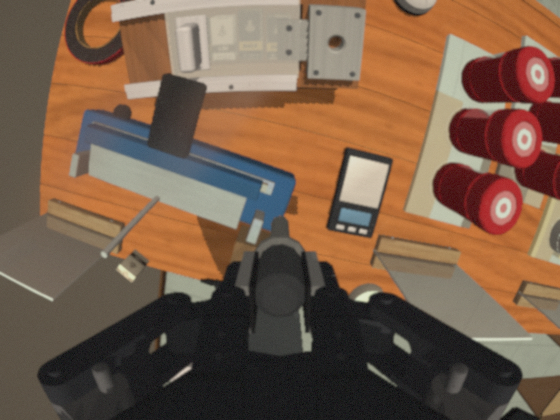

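The wrist view shows the pin held straight between the fingers, shaft tip near (280,222), and the bracket hole at (337,43). I've used up the picture allowance, so from here I measure numerically. Tilting now.

```bash
python3 -m handwheel '[[[0,5,0],[0,0.01,0],1],[[0,5,0],[0,0.01,0],1],[[0,5,0],[0,0.01,0],1],[[0,5,0],[0,0.01,0],1],[[0,4.7,0],[0,0.009,0],1]]'
python3 -m handwheel '[[[0,0,0],[0.03,0,0.03],1],[[0,0,0],[0.02,0,0.03],1],[[0,0,0],[0,0,0],1],[[0,0,0],[0,0,0],1],[[0,0,0],[0,0,0],1]]'
python3 - <<'E'
from h import *
Rt=rotcase();H=np.array([690.2,33.5,139.5])
s=ctrl.read_state()
im=ctrl.get_image("wrist");plan(H-Rt@[1.6,0,72.2+30],Rt)
Rc=R.from_euler('xyz',s["tool_rot"]).as_matrix();pt=lambda x,y,z:s["eef_pos"]+Rc@[x,y,z]
g=cv2.cvtColor(im["pixels"],cv2.COLOR_RGB2GRAY).astype(int)
for z in(20,40,60,72): print("axis z",z,wproj(im,s,pt(1.6,0,z)).round(1))
print("hole",wproj(im,s,H))
print(im["pixels"][150:262:3,280].tolist())
for v in range(200,240,6):print(v,g[v,262:300].tolist())
E
```

```text
clock: 9.52
eef_pos: [547.6, 1.5, 295.4]
tool_rot: [-3.141, -0.432, 0.245]
force: [0.5, -1.1, -1.9]
width: 20.3
gripper_force: 59.0
clock: 9.93
eef_pos: [615.2, 19.5, 261.4]
tool_rot: [-3.14, -0.427, 0.246]
force: [-0.3, 0.8, -0.9]
width: 20.4
gripper_force: 59.1
shift m tool [0.0159 0.0045 0.0408] rows 1.0
turn deg [-0.06  0.47 -0.01]  shift in target axes [0.0156 0.0045 0.0409]
axis z 20 [278.8 248.9]
axis z 40 [278.9 236.1]
axis z 60 [279.  225.5]
axis z 72 [279. 220.]
hole [284.60498066 177.7331145 ]
[[161, 154, 140], [158, 153, 138], [160, 152, 138], [155, 150, 136], [158, 153, 137], [159, 152, 139], [157, 150, 136], [117, 111, 101], [80, 62, 46], [61, 40, 20], [77, 52, 37], [114, 96, 83], [147, 142, 128], [159, 152, 138], [157, 150, 137], [158, 152, 137], [157, 151, 138], [158, 151, 136], [157, 152, 136], [158, 152, 138], [160, 154, 139], [158, 153, 137], [122, 117, 105], [99, 97, 88], [99, 96, 87], [103, 99, 93], [101, 97, 88], [99, 95, 88], [104, 99, 91], [126, 121, 110], [163, 157, 141], [151, 143, 130], [58, 55, 53], [58, 57, 55], [56, 58, 53], [57, 56, 55], [58, 57, 56], [
[... 535 characters left out ...]
49, 147, 147, 149, 151, 151, 153, 151, 151, 148, 148, 149]
218 [86, 80, 88, 88, 85, 85, 87, 82, 85, 84, 85, 88, 94, 92, 94, 93, 94, 96, 98, 94, 99, 100, 99, 96, 96, 91, 85, 83, 86, 86, 88, 89, 89, 87, 86, 87, 89, 88]
224 [80, 90, 92, 90, 85, 78, 77, 76, 70, 69, 74, 79, 85, 88, 89, 93, 96, 97, 94, 98, 99, 93, 93, 94, 88, 84, 83, 87, 95, 93, 90, 87, 82, 77, 82, 89, 94, 94]
230 [65, 66, 66, 65, 69, 69, 68, 74, 67, 73, 78, 82, 88, 91, 91, 97, 93, 96, 96, 100, 95, 95, 92, 94, 87, 85, 77, 72, 67, 67, 69, 68, 66, 71, 67, 69, 68, 72]
236 [75, 78, 76, 73, 71, 76, 76, 72, 74, 84, 92, 97, 98, 99, 102, 100, 105, 105, 107, 106, 105, 106, 104, 108, 104, 100, 96, 85, 79, 74, 72, 72, 70, 68, 71, 70, 69, 71]
```

```bash
python3 -m handwheel '[[[0,0.4,0],[0.015,0.0045,0.02],1],[[0,0,0],[0,0,0.01],1],[[0,0,0],[0,0,0],1],[[0,0,0],[0,0,0],1],[[0,0,0],[0,0,0],1]]'
python3 - <<'E'
from h import *
Rt=rotcase();H=np.array([690.2,33.5,139.5])
s=ctrl.read_state()
im=ctrl.get_image("wrist");plan(H-Rt@[1.6,0,72.2+5],Rt)
print("hole pred",wproj(im,s,H))
g=cv2.cvtColor(im["pixels"],cv2.COLOR_RGB2GRAY).astype(int)
u,v=wproj(im,s,H).astype(int)
w=g[v-25:v+12,u-22:u+23];yy,xx=np.nonzero(w<75);print("dark",(u-22+xx.mean(),v-25+yy.mean()),len(xx),xx.min()+u-22,xx.max()+u-22,yy.min()+v-25,yy.max()+v-25)
for r in range(v-24,v+36,3):print(r,g[r,u-24:u+25:2].tolist())
print("tip pred",wproj(im,s,s["eef_pos"]+R.from_euler('xyz',s["tool_rot"]).as_matrix()@[1.6,0,72.2]))
E
```

```text
clock: 10.4
eef_pos: [641.8, 21.2, 241.4]
tool_rot: [-3.141, -0.436, 0.246]
force: [0.3, -0.8, -0.2]
width: 20.2
gripper_force: 59.1
shift m tool [ 0.0003 -0.0003  0.0363] rows 0.9
turn deg [-0.03  0.   -0.02]  shift in target axes [ 0.0003 -0.0003  0.0363]
hole pred [278.9851323  203.94434462]
dark (np.float64(279.57142857142856), np.float64(202.0751879699248)) 133 272 287 197 207
179 [144, 148, 150, 151, 146, 146, 144, 144, 146, 147, 147, 145, 146, 145, 145, 143, 141, 141, 144, 146, 146, 146, 143, 147, 145]
182 [141, 145, 149, 147, 146, 144, 144, 144, 147, 147, 147, 147, 146, 145, 143, 143, 142, 145, 144, 145, 144, 144, 144, 143, 144]
185 [142, 145, 153, 152, 147, 144, 144, 144, 149, 145, 148, 149, 147, 147, 143, 142, 142, 138, 145, 145, 143, 146, 146, 144, 144]
188 [141, 147, 149, 149, 146, 142, 142, 146, 149, 148, 148, 149, 145, 148, 145, 143, 143, 144, 147, 147, 145, 147, 142, 142, 141]
191 [141, 147, 150, 148, 145, 145, 144, 145, 143, 148, 147, 148, 147, 146, 144, 143, 137, 144, 147, 146, 143, 144, 145, 142, 143]
194 [140, 145, 148, 149, 148, 144, 144, 146, 147, 146, 146, 142, 
[... 1140 characters left out ...]
4, 92, 90, 128, 146, 147, 146, 147, 145, 145, 144]
224 [140, 148, 149, 148, 148, 145, 142, 144, 133, 81, 79, 90, 93, 93, 94, 94, 88, 115, 146, 146, 144, 147, 144, 143, 143]
227 [139, 145, 148, 149, 146, 146, 141, 141, 130, 74, 82, 92, 95, 92, 95, 91, 92, 108, 146, 145, 146, 145, 144, 144, 146]
230 [141, 145, 148, 149, 149, 145, 142, 142, 120, 79, 82, 91, 92, 97, 95, 94, 87, 100, 141, 146, 144, 147, 145, 144, 148]
233 [141, 143, 148, 149, 147, 146, 141, 142, 104, 74, 80, 88, 94, 97, 93, 92, 87, 90, 139, 145, 145, 147, 145, 145, 146]
236 [138, 130, 122, 130, 145, 144, 127, 99, 82, 90, 99, 100, 104, 101, 103, 105, 103, 100, 130, 143, 147, 145, 129, 122, 126]
tip pred [278.99932796 219.91671153]
```

Hole centre measures (279.8,204.5) against a predicted (279.0,203.9), and the shaft's column centre is about 280. They line up, so I'm going in.

```bash
python3 -m handwheel '[[[0,0,0],[0,0,0.018],1],[[0,0,0],[0,0,0.014],1],[[0,0,0],[0,0,0.004],1],[[0,0,0],[0,0,0],1],[[0,0,0],[0,0,0],1]]'
python3 -m handwheel '[[[0,0,0],[0,0,0.004],1],[[0,0,0],[0,0,0.004],1],[[0,0,0],[0,0,0.003],1],[[0,0,0],[0,0,0],1],[[0,0,0],[0,0,0],1]]'
python3 - <<'E'
from h import *
Rt=rotcase();H=np.array([690.2,33.5,139.5])
plan(H-Rt@[1.6,0,72.2],Rt);s=ctrl.read_state();print("F tool",Rt.T@s["force"],"T",s["torque"])
E
```

```text
clock: 10.87
eef_pos: [657.3, 24.9, 209.0]
tool_rot: [-3.141, -0.437, 0.245]
force: [0.2, -0.2, -0.8]
width: 20.2
gripper_force: 59.1
clock: 11.28
eef_pos: [661.9, 25.9, 198.3]
tool_rot: [-3.14, -0.436, 0.245]
force: [-0.1, -0.2, -0.1]
width: 20.4
gripper_force: 59.1
shift m tool [ 0.0001 -0.0005 -0.0065] rows 0.2
turn deg [-0.04  0.02 -0.05]  shift in target axes [ 0.0001 -0.0005 -0.0065]
F tool [-0.13890756  0.21483567  0.00781014] T [-0.11666196  0.51921611  0.03111694]
```

```bash
python3 -m handwheel '[[[0,0,0],[0,0,0.003],1],[[0,0,0],[0,0,0.003],1],[[0,0,0],[0,0,0.003],1],[[0,0,0],[0,0,0],1]]'
python3 -m handwheel '[[[0,0,0],[0,0,0.003],1],[[0,0,0],[0,0,0.003],1],[[0,0,0],[0,0,0.003],1],[[0,0,0],[0,0,0],1],[[0,0,0],[0,0,0],1]]'
python3 - <<'E'
from h import *
Rt=rotcase();H=np.array([690.2,33.5,139.5])
plan(H-Rt@[1.6,0,10.2],Rt);s=ctrl.read_state();print("F tool",Rt.T@s["force"],"T",s["torque"])
E
```

```text
clock: 11.62
eef_pos: [665.6, 26.8, 189.6]
tool_rot: [-3.14, -0.435, 0.245]
force: [0.1, -0.3, -2.0]
width: 20.1
gripper_force: 59.1
clock: 12.03
eef_pos: [669.3, 27.8, 181.9]
tool_rot: [-3.14, -0.436, 0.245]
force: [0.0, 0.7, -1.0]
width: 20.1
gripper_force: 59.1
shift m tool [ 0.0001 -0.0004  0.0374] rows 0.9
turn deg [-0.05  0.02 -0.04]  shift in target axes [ 0.0001 -0.0004  0.0374]
F tool [-0.26080509 -0.6948988   1.02135895] T [-0.10894657  0.52356393 -0.0865071 ]
```

```bash
python3 -m handwheel '[[[0,0,0],[0,0,0.004],1],[[0,0,0],[0,0,0.004],1],[[0,0,0],[0,0,0.004],1],[[0,0,0],[0,0,0.004],1],[[0,0,0],[0,0,0],1]]'
python3 -m handwheel '[[[0,0,0],[0,0,0.004],1],[[0,0,0],[0,0,0.004],1],[[0,0,0],[0,0,0.004],1],[[0,0,0],[0,0,0.003],1],[[0,0,0],[0,0,0],1]]'
python3 - <<'E'
from h import *
Rt=rotcase();H=np.array([690.2,33.5,139.5])
plan(H-Rt@[1.6,0,10.2],Rt);s=ctrl.read_state();print("F tool",Rt.T@s["force"],"T",s["torque"])
E
```

```text
clock: 12.45
eef_pos: [675.7, 29.5, 166.6]
tool_rot: [-3.14, -0.435, 0.245]
force: [0.5, 0.2, -0.9]
width: 20.0
gripper_force: 59.1
clock: 12.87
eef_pos: [681.9, 31.0, 153.2]
tool_rot: [-3.14, -0.435, 0.245]
force: [-0.5, -0.3, -1.0]
width: 20.1
gripper_force: 59.1
shift m tool [ 0.0004 -0.0004  0.0059] rows 0.1
turn deg [-0.05  0.06 -0.05]  shift in target axes [ 0.0004 -0.0004  0.0059]
F tool [-0.92243982  0.15851976  0.6491766 ] T [-0.12638824  0.54097134 -0.03331489]
```

```bash
python3 -m handwheel '[[[0,0,0],[0,0,0.003],1],[[0,0,0],[0,0,0.001],1],[[0,0,0],[0,0,0],1],[[0,0,0],[0,0,0],1]]'
python3 -m handwheel '[[[0,0,0],[0,0,0.002],1],[[0,0,0],[0,0,0.001],1],[[0,0,0],[0,0,0],1],[[0,0,0],[0,0,0],1]]'
python3 -m handwheel '[[[0,0,0],[0,0,0.002],1],[[0,0,0],[0,0,0],1],[[0,0,0],[0,0,0],1]]'
```

```text
clock: 13.2
eef_pos: [683.7, 31.4, 150.5]
tool_rot: [-3.14, -0.436, 0.245]
force: [-0.2, 0.8, -1.8]
width: 20.0
gripper_force: 59.1
clock: 13.53
eef_pos: [684.7, 31.5, 149.1]
tool_rot: [3.141, -0.437, 0.246]
force: [-9.3, -1.3, 10.7]
width: 19.9
gripper_force: 60.8
clock: 13.78
eef_pos: [684.8, 31.6, 149.1]
tool_rot: [3.14, -0.438, 0.246]
force: [-19.8, -3.9, 27.8]
width: 20.3
gripper_force: 63.0
```

Collar has seated: force rises with no further travel. I'll ease off the push, open, and withdraw along the pin axis.

```bash
python3 -m handwheel '[[[0,0,0],[0,0,-0.003],1],[[0,0,0],[0,0,0],0.6],[[0,0,0],[0,0,0],0.4],[[0,0,0],[0,0,0],0],[[0,0,0],[0,0,0],0]]'
python3 -m handwheel '[[[0,0,0],[0,0,0],0],[[0,0,0],[0,0,0],0],[[0,0,0],[0,0,-0.02],0],[[0,0,0],[0,0,-0.03],0],[[0,0,0],[0,0,-0.03],0]]'
python3 -m handwheel '[[[0,0,0],[0,0,-0.03],0],[[0,0,0],[0,0,-0.03],0],[[0,0,0],[0,0,0],0],[[0,0,0],[0,0,0],0],[[0,0,0],[0,0,0],0]]'
python3 - <<'E'
from h import *
s=ctrl.read_state();im=ctrl.get_image("wrist");Rt=rotcase();H=np.array([690.2,33.5,139.5])
n=-Rt[:,2]
g=cv2.cvtColor(im["pixels"],cv2.COLOR_RGB2GRAY).astype(int)
for h in(0,5,41): print(h,wproj(im,s,H+h*n))
u,v=wproj(im,s,H+41*n).astype(int)
for r in range(v-30,v+40,4):print(r,g[r,u-28:u+29:3].tolist())
# tab position check
c=H+np.array(-Rt[:,1])*(186.6-51)
for k in("top","scene"):
    i=ctrl.get_image(k);q=cv2.cvtColor(i["pixels"],cv2.COLOR_RGB2GRAY);o=cv2.imread(f"pics/{k}0.png",0)
    d=cv2.absdiff(q,o)>45;N,l,st,ce=cv2.connectedComponentsWithStats(d.astype(np.uint8))
    print(k,[(st[j].tolist()) for j in range(1,N) if st[j,4]>25])
    print(k,"collar/grip top px",proj(i,H+5*n),proj(i,H+41*n))
E
```

```text
clock: 14.2
eef_pos: [684.7, 31.6, 148.2]
tool_rot: [-3.14, -0.436, 0.245]
force: [-0.1, 0.4, 0.1]
width: 67.7
gripper_force: 0.0
clock: 14.62
eef_pos: [650.8, 23.6, 220.8]
tool_rot: [-3.14, -0.434, 0.246]
force: [1.1, -0.8, 0.7]
width: 85.4
gripper_force: 0.0
clock: 15.03
eef_pos: [627.0, 16.4, 274.9]
tool_rot: [-3.141, -0.436, 0.244]
force: [0.6, -0.1, -0.1]
width: 85.4
gripper_force: 0.0
0 [277.85799514 193.84801213]
5 [277.82976659 195.08051393]
41 [277.59627071 205.30835422]
175 [137, 138, 137, 144, 143, 140, 137, 141, 143, 142, 141, 140, 137, 140, 140, 140, 139, 136, 140]
179 [137, 142, 136, 140, 145, 138, 137, 143, 142, 143, 143, 137, 138, 139, 142, 142, 139, 136, 141]
183 [131, 140, 137, 144, 146, 139, 138, 136, 132, 140, 144, 142, 132, 136, 141, 141, 140, 138, 138]
187 [135, 137, 134, 142, 143, 139, 133, 137, 116, 76, 68, 80, 115, 143, 132, 141, 136, 137, 138]
191 [135, 137, 139, 142, 142, 135, 137, 74, 50, 52, 55, 51, 54, 87, 137, 137, 141, 136, 139]
195 [139, 136, 137, 144, 142, 137, 118, 45, 65, 71, 78, 76, 63, 51, 120, 133, 141, 136, 138]
199 [137, 141, 135, 141, 145, 12
[... 1424 characters left out ...]
2, 32, 4, 85], [337, 268, 27, 26, 423], [330, 293, 144, 127, 2553], [274, 320, 26, 14, 271], [305, 372, 56, 48, 2127], [348, 413, 16, 7, 51]]
top collar/grip top px [280.35710167 145.77323645] [282.24533422 149.25175262]
scene [[241, 0, 135, 131, 5474], [235, 143, 14, 23, 158], [203, 156, 18, 17, 129], [220, 166, 6, 7, 36], [220, 172, 18, 17, 132], [191, 185, 19, 18, 120], [162, 190, 38, 36, 539], [276, 205, 34, 40, 330], [302, 239, 57, 48, 1058], [303, 243, 9, 7, 29], [521, 268, 39, 36, 323], [547, 295, 13, 8, 36], [427, 297, 69, 66, 2531], [499, 312, 17, 23, 107], [552, 366, 8, 8, 34], [338, 407, 27, 13, 195]]
scene collar/grip top px [237.70578024 152.77738078] [241.99346161 145.11144095]
```

```bash
python3 -c "
from cell import ctrl
print(ctrl.finish_job())"
```

```text
the job is handed in; nothing more can be done
None
```

The cover is shut against its stop, the pin is seated in the bracket with its collar down and released, and the job was handed in at about 15 s; the bystanders weren't touched as far as I can tell, but I didn't re-measure them and no verdict came back.

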